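Dock the hexagonal desk timers display up

ROBOT

A 6-joint arm with a two-finger parallel gripper is mounted at the origin on the work surface; the furniture and walls round the work are solid. World frame = base frame: x ahead of the robot, y to its left, z up, the work surface at z = 0. Lengths are in m, angles in rad, forces in N, time in s.
With the tool pointing down it reaches from about 0.325 to 0.9 m from the base axis. Payload 3.5 kg.
Tool frame: the origin (TCP) lies at the very end of the fingers, on their centre line; the grasp point (between the pads) lies 19 mm behind it (manip.tcp_to_grasp is the distance from the TCP to the grasp point, in m); z points along the fingers, y is the line along which they close (so a half turn about z gives the same grasp; the last joint's range is limited). The gripper opens to 85 mm and grips with 20 to 120 N. Pads are 22 mm wide; open, the fingers measure 114 mm over their backs; the gripper's body (76 mm by 85 mm) begins 54 mm behind the grasp point. The pads swing forward as they close: fully open they stand 13 mm farther back than shut.
Start: joints at [1.164, 0.276, -0.026, 1.268, 0, 1.467], TCP at [0.187, 0.596, 0.231] pointing down, gripper open.
Joint ranges: [-3.12, 3.12], [-0.85, 1.88], [-1.08, 1.24], [-1.95, 2.15], [-1.57, 1.53], [-3.14, 3.14]. Speed limits (rad/s): [2.57, 2.57, 3.14, 3.14, 3.14, 3.14].

INTERFACE

Orientations are given as a 3x3 rotation matrix whose columns are the frame's x, y, z axes.
In Python, from plant import manip gives the robot as it stands.
- The arm moves only by the tool servo_tool, never from a script. Its argument "series" is a list that holds one entry, the list of rows, each a list of 5 numbers: the closure, from -1 (fully open) to 1 (shut), then the shift along the tool's x, y, z as a fraction of full scale, then the turn about the tool's z as a fraction of full scale. In form: [[[gripper, dx, dy, dz, spin], ...]]. A call has exactly 5 rows; each row shifts and turns the commanded pose from where the row before left it, along the tool's axes as they then stand; what a row does not reach is not made up. Full scale, the value 1, is 0.3 m for a shift and 45 degrees for a turn. A row lasts 1/8 s, in which the tool goes at most 62.5 mm and 10.7 degrees, less where a joint would pass 70% of its speed; a pose out of reach is approached as far as the arm can. A call with a number of a shift or a turn outside -1 to 1 is refused whole. A call with a gripper value outside its range is refused whole. The fingers move at their own pace and stop on an object; "grip_force" is the grip in N (left out, the last holds). Time passes only in rows, so rows that do not move let the fingers close, or fill a call up. It gives the time, the measured TCP pose, the force, the opening and the grip force at its end, in the units of the state.
- manip.state(): the state, without advancing time (a new reading comes with each control period).
- manip.grab_frame(name): name is "scene" or "top" or "wrist"; returns a dict with "color" (480x640x3 uint8, blue, green, red), "camera_matrix" (3x3 intrinsics, pixels), "k1" (the pictures are not rectified: a ray, as slopes to the right and down, at radius r is drawn at 1 + k1 r^2 times it, then the intrinsics apply), "R" (3x3) and "t" (3): a world point X has camera coordinates R X + t; the wrist camera has in their place "T_tool_cam" (4x4, takes a point from camera to tool coordinates, whose origin is the TCP and whose axes are the flange's). Camera axes: x right, y down, z forward; pixel columns grow to the right and rows downward; lengths in m; the calibration is good to about 2 mm. A picture is of the moment at which its call begins: read the wrist's pose just before it. There is no depth.
- manip.job_done(): hands the job in; it is judged then, once.
Trained networks look in a picture, given as the dict that the camera call returned (one of the last four; its "shot" number tells which), for a name from the list of things; names that differ only in an ending like _2 or _b are one class to them, and where a whole thing is asked for, a point or a joint stands for the part that bears it (a point fixed in the world has none). Each returns a list of dicts, best first, with "score" (0 to 1); they miss things now and then, are a little off and sometimes report something else, mostly with a low value. They report only what shows in the picture. A call takes as long as a camera call. They do not tell look-alikes from the thing itself.
- manip.trace(picture, target): "mask" (480x640 bool, what is visible of it) and "box" ([left, top, right, bottom] in pixels, round what is visible of it).
The state is a dict: "time_s": time; "q": joint angles; "joint_velocities": joint speeds; "tau": joint torques, N m; "eef_pos": TCP position; "eef_rot": TCP orientation; "ft_force": force on the tool from outside, world axes, zero at the start; "wrist_torque": the same for the moment, N m; "opening": finger opening in m; "finger_force": force on a finger pad.
Only numpy, scipy, OpenCV 4.12 (cv2) and the standard library are available. Lean on these libraries where they do the work, as an engineer would, in place of code of your own. Each camera call takes 0.05 s, during which the arm holds its last target. There are 200 camera calls.

TASK

The two grey hexagonal desk timers are lying with their displays turned away from the top. Roll each one over until its display flat faces straight up, and leave it lying like that, centred and fully down in the cradle of the charging dock that suits its length: the long timer in the long cradle, the short one in the short cradle. Leave the eraser where it is.

Things in the scene. Friction and masses are not known exactly. Their poses are not given: they have to be found in the camera images.
- long_timer: Grey hexagonal prism 60 mm long, 56 across flats, 65 across corners, 160 g +-30 %, loose, lying on a flat. One long flat has the display (dark window), the far one a white battery cover; all flush. End faces parallel, pinchable from above, a black dot on each next to the display flat. Origin: middle of the prism; x along it; z out of the display flat, at the start 60 degrees from up.
- short_timer: Grey hexagonal prism 40 mm long, 56 across flats, 65 across corners, 120 g +-30 %, loose, lying on a flat. One long flat has the display (dark window), the far one a white battery cover; all flush. End faces parallel, pinchable from above, a black dot on each next to the display flat. Origin: middle of the prism; x along it; z out of the display flat, at the start 120 degrees from up.
- dock: Charging dock, fixed to the desk: dark steel plate 78 x 205 mm and 6 mm high with two open-ended cradles side by side, 125 mm apart along y. Origin: centre of its underside. x: the direction along which the timers lie in both cradles (either way round is fine); z up. Keep clear of the solid table lamp at x 0.40, y 0.43 (foot 180 mm wide).
- long_cradle (a point): Middle of the long cradle's rubber pad, 10 mm above the desk. Cradle 50 mm long along x (the timer overhangs 5 mm at each end), no end walls; two aluminium side rails slope outward 30 degrees from vertical, parallel to a seated timer's lower flats, 1.5 mm play each side, tops 14 mm above the pad. A seated timer's origin is 28 mm above this point. Axes as the dock.
- short_cradle (a point): Middle of the short cradle's rubber pad, 10 mm above the desk: same section as the long one, 30 mm long along x (the timer overhangs 5 mm at each end). A seated timer's origin is 28 mm above this point. Axes as the dock.
- eraser: Bystander: eraser 20x46x13 mm with a blue sleeve, lying loose on the desk. Origin: centre of its underside.
Things that resemble listed ones, but are neither listed nor needed, are in the scene too. Leave any turquoise look-alike of the long_timer alone.

How it is judged:
By the outcome, as a careful person would: the job done as asked, in the order asked, and still so for the second after the job is handed in, with the robot touching nothing.
It also fails if it takes over 72 s, if anything falls off the work surface, if the arm or the gripper's body presses on something with over 40 N, if the wrist force passes 120 N, or if a joint passes its speed limit or range.

## Working session

There is one attempt and no reset: what is moved stays moved. The work goes in short steps, Python scripts to look and compute and a tool call to move; the robot and the scene stay as the last step left them, time stands still between calls to the robot, and variables do not carry over. Pictures are saved under pics/ and viewed, at most 10 in all, crops included, and the job is handed in when it is done.

Besides the shell and the picture viewer there is one more tool, called after "Call:" by a JSON object that holds its "method" and its "body". servo_tool: Moves the arm, as the interface text tells. Its arguments: {"type":"object","properties":{"series":{"type":"array","items":{"type":"array","items":{"type":"array","items":{"type":"number"}}}},"grip_force":{"type":"number"}},"required":["series"]}

```bash
mkdir -p pics; ls
python3 - <<'E'
from plant import manip
import cv2,numpy as np,pickle
s=manip.state();print({k:np.round(v,3).tolist() for k,v in s.items()},manip.tcp_to_grasp)
D={}
for n in ["scene","top"]:
    f=manip.grab_frame(n);D[n]=f
    cv2.imwrite(f"pics/{n}0.png",f["color"])
    print(n,f["camera_matrix"].tolist(),f["k1"],np.round(f["R"],3).tolist(),f["t"])
    for o in ["long_timer","short_timer","dock","eraser"]:
        r=manip.trace(f,o);print(o,[(round(x["score"],2),np.round(x["box"]).tolist()) for x in r])
s=manip.state();f=manip.grab_frame("wrist");print(np.round(f["T_tool_cam"],4).tolist())
pickle.dump(D,open("d0.pkl","wb"))
E
```

```text
pics
{'time_s': 0.0, 'q': [1.164, 0.277, -0.028, 1.268, -0.0, 1.467], 'joint_velocities': [0.0, 0.001, -0.0, -0.0, -0.001, 0.002], 'tau': [-0.003, -44.551, 29.52, 0.016, -0.0, -0.0], 'eef_pos': [0.187, 0.596, 0.23], 'eef_rot': [[-0.954, 0.299, -0.001], [0.299, 0.954, -0.002], [0.0, -0.002, -1.0]], 'ft_force': [-0.29, -0.066, 1.268], 'wrist_torque': [0.008, -0.025, -0.023], 'finger_force': 0.0, 'opening': 0.086} 0.0187
scene [[535.7297891831688, 0.0, 315.85696662040823], [0.0, 535.7297891831688, 235.6647563521036], [0.0, 0.0, 1.0]] -0.11023763685307238 [[0.791, -0.611, 0.009], [-0.466, -0.613, -0.638], [0.396, 0.501, -0.77]] [-0.44027679  0.16372023  0.96861209]
long_timer [(0.88, [267.0, 249.0, 302.0, 286.0]), (0.61, [322.0, 218.0, 360.0, 252.0])]
short_timer [(0.71, [260.0, 155.0, 288.0, 186.0])]
dock [(0.93, [358.0, 285.0, 473.0, 376.0])]
eraser [(0.79, [301.0, 306.0, 330.0, 324.0]), (0.36, [357.0, 281.0, 472.0, 378.0])]
top [[620.3280582446956, 0.0, 320.3135650183361], [0.0, 620.3280582446956, 240.5364851884775], [0.0, 0.0, 1.0]] -0.20996079103124404 [[0.025, -1.0, 0.004], [-0.99, -0.025, -0.142], [0.142, -0.0, -0.99]] [-0.15907559  0.44076113  1.07761577]
long_timer [(0.86, [293.0, 255.0, 342.0, 301.0]), (0.61, [302.0, 182.0, 341.0, 227.0])]
short_timer [(0.75, [173.0, 185.0, 209.0, 228.0])]
dock [(0.68, [386.0, 199.0, 500.0, 247.0])]
eraser [(0.68, [370.0, 279.0, 387.0, 302.0])]
[[-0.0003, -0.9507, -0.3101, 0.0807], [1.0, -0.0005, 0.0009, 0.0007], [-0.001, -0.3101, 0.9507, -0.1429], [0.0, 0.0, 0.0, 1.0]]
```

View pics/scene0.png

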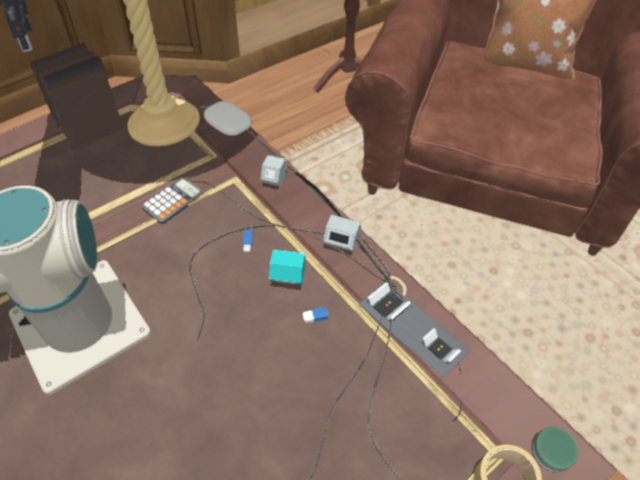

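View pics/top0.png

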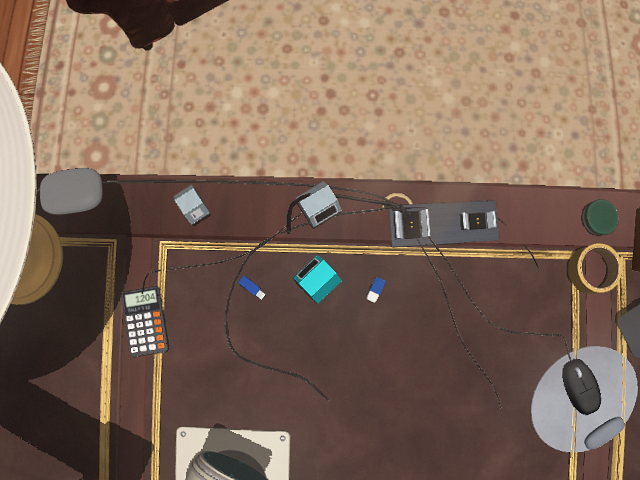

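The scene view shows the grey long timer at (342,233), the turquoise look-alike at (288,267), the short timer at (273,170) and the dock at (415,325). In the top view the long timer is at (320,205), with its display toward the lower right. The short timer is at (191,205), the cradles are at (410,222) and (478,220), and the lamp is on the left edge.

```bash
cat > h.py <<'E'
import numpy as np,cv2
from scipy.optimize import minimize
def cam(f,s=None):
    if "R" in f: return np.array(f["R"]),np.array(f["t"])
    T=np.eye(4);T[:3,:3]=s["eef_rot"];T[:3,3]=s["eef_pos"];M=np.linalg.inv(T@np.array(f["T_tool_cam"]))
    return M[:3,:3],M[:3,3]
def proj(f,X,s=None):
    R,t=cam(f,s);c=np.asarray(X)@R.T+t;p=c[:,:2]/c[:,2:];p=p*(1+f["k1"]*(p**2).sum(1,keepdims=True))
    K=np.array(f["camera_matrix"]);return p*[K[0,0],K[1,1]]+K[:2,2]
def ray(f,uv,z,s=None):
    K=np.array(f["camera_matrix"]);d=(np.array(uv,float)-K[:2,2])/[K[0,0],K[1,1]];u=d.copy()
    for _ in range(20): u=d/(1+f["k1"]*(u@u))
    R,t=cam(f,s);o=-R.T@t;w=R.T@np.array([u[0],u[1],1]);return o+w*(z-o[2])/w[2]
def prism(x,y,z,yaw,L,roll=0):
    a=np.arange(6)*np.pi/3+roll;r=.028/np.cos(np.pi/6)
    P=np.array([[sx*L/2,r*np.cos(b),r*np.sin(b)] for sx in(-1,1) for b in a])
    c,s=np.cos(yaw),np.sin(yaw);return P@np.array([[c,s,0],[-s,c,0],[0,0,1]])+[x,y,z]
def box(x,y,z,yaw,a,b,h):
    P=np.array([[i*a/2,j*b/2,k*h] for i in(-1,1) for j in(-1,1) for k in(0,1)])
    c,s=np.cos(yaw),np.sin(yaw);return P@np.array([[c,s,0],[-s,c,0],[0,0,1]])+[x,y,z]
def iou(f,P,m,s=None,k=4):
    b=np.zeros((480*k,640*k),np.uint8);h=cv2.convexHull(((proj(f,P,s)+.5)*k*16).astype(np.int32))
    cv2.fillConvexPoly(b,h,255,shift=4)
    b=cv2.resize(b,(640,480),interpolation=cv2.INTER_AREA)/255.;m=m.astype(float)
    return np.minimum(b,m).sum()/np.maximum(b,m).sum()
def fit(views,model,x0s,step):
    best=None
    for x0 in x0s:
        x0=np.array(x0,float);S=np.vstack([x0]+[x0+np.eye(len(x0))[i]*step[i] for i in range(len(x0))])
        r=minimize(lambda p:-sum(iou(f,model(p),m,s) for f,m,s in views),x0,method="Nelder-Mead",options=dict(initial_simplex=S,xatol=1e-4,fatol=1e-4,maxiter=250))
        if best is None or r.fun<best.fun: best=r
    return best
E
cat > m1.py <<'E'
from plant import manip
from h import *
D={n:manip.grab_frame(n) for n in("scene","top")}
def masks(name,px):
    out=[]
    for n,f in D.items():
        for r in manip.trace(f,name):
            b=r["box"]
            if abs((b[0]+b[2])/2-px[n][0])<15 and abs((b[1]+b[3])/2-px[n][1])<15: out.append((f,r["mask"],None));break
    return out
for name,px,L in [("long_timer",{"scene":(341,235),"top":(321,205)},.06),("short_timer",{"scene":(273,170),"top":(191,206)},.04)]:
    v=masks(name,px);c=ray(D["top"],px["top"],.03);print(name,len(v),c)
    r=fit(v,lambda p:prism(p[0],p[1],p[2],p[3],L),[[c[0],c[1],.028,a] for a in np.arange(0,3.1,.52)],[.01,.01,.008,.2]);print(np.round(r.x,4),np.degrees(r.x[3]),r.fun)
v=masks("dock",{"scene":(415,330),"top":(443,223)});c=ray(D["top"],(443,223),.006);print(len(v))
r=fit(v,lambda p:box(p[0],p[1],p[2],p[3],.078,.205,.006),[[c[0],c[1],0,a] for a in(-.1,.1)],[.01,.01,.004,.1]);print(np.round(r.x,4),np.degrees(r.x[3]),r.fun)
f=D["top"];K=4;I=cv2.resize(f["color"][170:260,150:510],None,fx=2.2,fy=2.2,interpolation=cv2.INTER_CUBIC)
f=D["scene"];J=cv2.resize(f["color"][140:290,240:440],None,fx=2.6,fy=2.6,interpolation=cv2.INTER_CUBIC)
C=np.zeros((600,800,3),np.uint8);C[:198,:792]=I[:198,:792];C[200:590,:520]=J[:390,:520];cv2.imwrite("pics/c1.png",C)
E
python3 m1.py
```

```text
long_timer 2 [ 0.50974369 -0.14769566  0.03      ]
[ 0.5121 -0.1423  0.0293  2.1478] 123.06218563174237 -1.8801598565129236
short_timer 1 [0.50249026 0.089141   0.03      ]
[0.5086 0.0936 0.0249 2.2241] 127.43193631085111 -0.9565190839694655
2
[ 0.4882 -0.3769 -0.0015  0.0854] 4.894019306028603 -1.8725748837240943
```

View pics/c1.png

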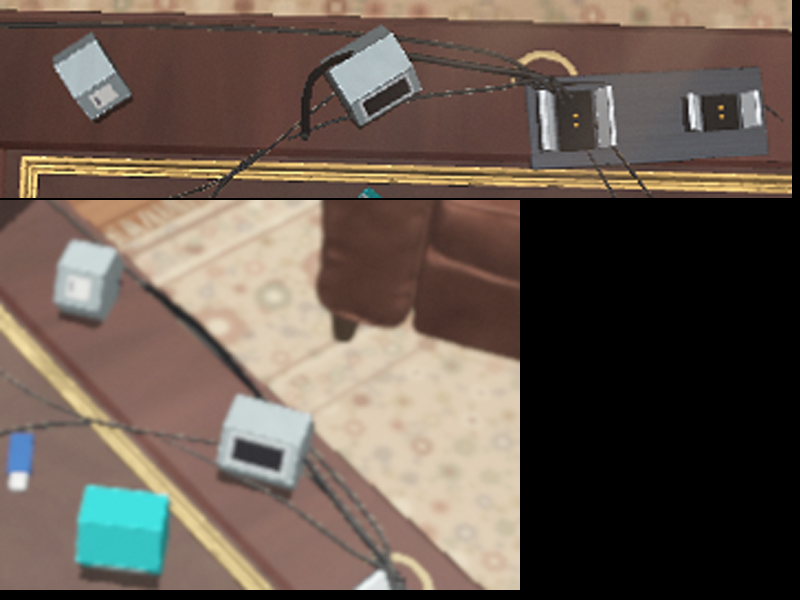

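The crop shows the long timer's display on its (-x,-y) side at top-view pixel (322,212). The short timer has its white cover on its (-x,-y) side at (197,215), so its display is on the far lower side. I'll retract past the lamp first.

Call:
{"method": "servo_tool", "body": {"series": [[[-1, 0, -0.2, 0, 0], [-1, 0, -0.2, 0, 0], [-1, 0, -0.2, 0, 0], [-1, 0, -0.2, 0, 0], [-1, 0, 0, 0, 0]]]}}

```text
time_s: 1.58
eef_pos: [0.113, 0.3627, 0.2302]
eef_rot: [[-0.954, 0.3, -0.001], [0.3, 0.954, -0.003], [0.001, -0.003, -1.0]]
ft_force: [0.6, 0.7, -0.3]
opening: 0.0852
finger_force: 0.0
```

Call:
{"method": "servo_tool", "body": {"series": [[[-1, -0.165, -0.06, 0, 0], [-1, -0.165, -0.06, 0, 0], [-1, -0.165, -0.06, 0, 0], [-1, -0.165, -0.06, 0, 0], [-1, -0.165, -0.06, 0, 0]]]}}

```text
time_s: 2.2
eef_pos: [0.3271, 0.2069, 0.232]
eef_rot: [[-0.954, 0.299, 0.002], [0.299, 0.954, 0.001], [-0.002, 0.002, -1.0]]
ft_force: [1.1, 1.1, 0.8]
opening: 0.0854
finger_force: 0.0
```

Call:
{"method": "servo_tool", "body": {"series": [[[-1, -0.138, -0.148, 0, 0], [-1, -0.138, -0.148, 0, 0], [-1, -0.138, -0.148, 0, 0], [-1, -0.138, -0.148, 0, 0], [-1, -0.138, -0.148, 0, 0]]]}}

```text
time_s: 2.82
eef_pos: [0.4577, -0.0688, 0.2318]
eef_rot: [[-0.954, 0.3, 0.002], [0.3, 0.954, -0.0], [-0.002, 0.0, -1.0]]
ft_force: [0.4, 0.7, 0.7]
opening: 0.0851
finger_force: 0.0
```

Call:
{"method": "servo_tool", "body": {"series": [[[-1, 0, 0, 0, -0.23], [-1, 0, 0, 0, -0.23], [-1, 0, 0, 0, -0.23], [-1, 0, 0, 0, -0.23], [-1, 0, 0, 0, -0.1]]]}}

```text
time_s: 3.45
eef_pos: [0.457, -0.0667, 0.2316]
eef_rot: [[-0.877, -0.48, 0.001], [-0.48, 0.877, -0.0], [-0.001, -0.001, -1.0]]
ft_force: [-1.1, 0.4, -0.2]
opening: 0.0854
finger_force: 0.0
```

```bash
cat > shot.py <<'E'
import sys,pickle,cv2
from plant import manip
s=manip.state();f=manip.grab_frame("wrist")
R={n:manip.trace(f,n) for n in sys.argv[2:]}
pickle.dump((s,f,R),open(sys.argv[1]+".pkl","wb"));cv2.imwrite(f"pics/{sys.argv[1]}.png",f["color"])
print({n:[(round(x["score"],2),[int(b) for b in x["box"]]) for x in r] for n,r in R.items()})
E
python3 shot.py w1 long_timer
```

```text
{'long_timer': [(0.72, [236, 41, 323, 137]), (0.63, [175, 190, 252, 255])]}
```

Call:
{"method": "servo_tool", "body": {"series": [[[-1, 0, -0.14, 0, 0], [-1, 0, -0.14, 0, 0], [-1, 0, 0, 0, 0], [-1, 0, 0, 0, 0], [-1, 0, 0, 0, 0]]]}}

```text
time_s: 4.18
eef_pos: [0.4952, -0.1394, 0.2312]
eef_rot: [[-0.879, -0.477, -0.0], [-0.477, 0.879, 0.0], [0.0, 0.001, -1.0]]
ft_force: [0.6, -0.6, -0.3]
opening: 0.0858
finger_force: 0.0
```

```bash
python3 shot.py w2 long_timer dock
python3 - <<'E'
import pickle
from h import *
V=[]
for n in("w1","w2"):
    s,f,R=pickle.load(open(n+".pkl","rb"));r=[x for x in R["long_timer"]];
    if r: print(n,[np.round(ray(f,((x["box"][0]+x["box"][2])/2,(x["box"][1]+x["box"][3])/2),.03,s),3) for x in r]);V.append((f,min(r,key=lambda x:np.hypot(*(ray(f,((x["box"][0]+x["box"][2])/2,(x["box"][1]+x["box"][3])/2),.03,s)[:2]-[.51,-.144])))["mask"],s))
r=fit(V,lambda p:prism(*p,.06),[[.51,-.144,.028,a] for a in(2,2.15)],[.01,.01,.005,.1]);print(np.round(r.x,4),np.degrees(r.x[3]),r.fun)
E
```

```text
{'long_timer': [(0.87, [267, 191, 333, 255]), (0.75, [334, 40, 419, 139])], 'dock': []}
w1 [array([ 0.376, -0.143,  0.03 ]), array([ 0.512, -0.145,  0.03 ])]
w2 [array([ 0.511, -0.144,  0.03 ]), array([ 0.374, -0.142,  0.03 ])]
[ 0.5113 -0.142   0.0262  2.1445] 122.86990190436687 -1.90248213219775
```

View pics/w2.png

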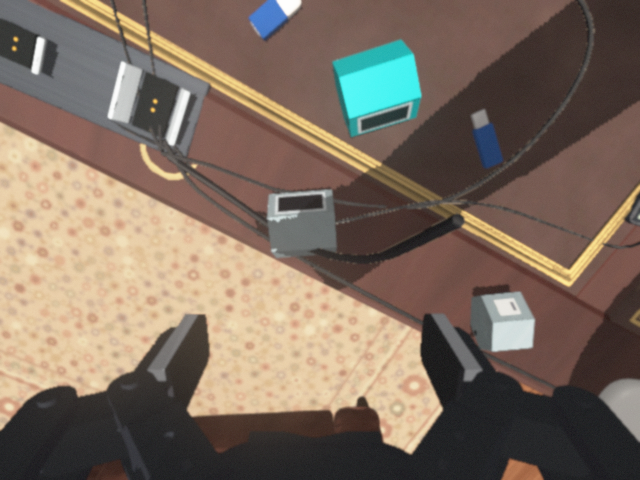

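The wrist view shows the long timer at (301,222) with its display facing the camera side, the short timer at (503,320) and the long cradle at (155,103). Next I align and descend.

Call:
{"method": "servo_tool", "body": {"series": [[[-1, 0, 0, 0, -0.098], [-1, 0.023, -0.036, 0, 0], [-1, 0, 0, 0.18, 0], [-1, 0, 0, 0.18, 0], [-1, 0, 0, 0, 0]]]}}

```text
time_s: 4.95
eef_pos: [0.4914, -0.1516, 0.1193]
eef_rot: [[-0.84, -0.542, -0.01], [-0.542, 0.84, 0.004], [0.006, 0.009, -1.0]]
ft_force: [-0.5, 0.1, 0.4]
opening: 0.0853
finger_force: 0.0
```

Call:
{"method": "servo_tool", "body": {"series": [[[-1, 0, 0, 0.1, 0], [-1, 0, 0, 0.1, 0], [-1, 0, 0, 0.1, 0], [-1, 0, 0, 0.03, 0], [-1, 0, 0, 0, 0]]]}}

```text
time_s: 5.58
eef_pos: [0.4968, -0.1536, 0.0256]
eef_rot: [[-0.84, -0.543, 0.001], [-0.543, 0.84, -0.001], [-0.001, -0.001, -1.0]]
ft_force: [-0.2, -0.4, -0.1]
opening: 0.0851
finger_force: 0.0
```

Call:
{"method": "servo_tool", "body": {"series": [[[-1, 0, 0, 0.03, 0], [0.4, 0, 0, 0, 0], [1, 0, 0, 0, 0], [1, 0, 0, 0, 0], [1, 0, 0, 0, 0]]], "grip_force": 20}}

```text
time_s: 6.2
eef_pos: [0.4961, -0.1532, 0.0158]
eef_rot: [[-0.84, -0.543, 0.001], [-0.543, 0.84, -0.0], [-0.0, -0.001, -1.0]]
ft_force: [-0.6, 0.0, 3.0]
opening: 0.0601
finger_force: 22.7
```

Call:
{"method": "servo_tool", "body": {"series": [[[1, 0, 0, 0, 0], [1, 0, 0, -0.1, 0], [1, 0, 0, -0.1, 0], [1, 0, 0, -0.1, 0], [1, 0, 0, 0, 0]]]}}

```text
time_s: 6.82
eef_pos: [0.4974, -0.1536, 0.107]
eef_rot: [[-0.84, -0.543, 0.004], [-0.543, 0.84, -0.002], [-0.003, -0.004, -1.0]]
ft_force: [0.6, 0.2, -2.7]
opening: 0.0593
finger_force: 23.3
```

Run:
```python
from plant import manip
import cv2,numpy as np
C=np.zeros((600,800,3),np.uint8)
for n,(a,b,c,d),o in(("wrist",(180,460,180,480),0),("scene",(190,260,310,390),400)):
    f=manip.grab_frame(n)["color"][a:b,c:d];k=390/f.shape[1];g=cv2.resize(f,None,fx=k,fy=k,interpolation=cv2.INTER_CUBIC);C[:g.shape[0],o:o+g.shape[1]]=g
cv2.imwrite("pics/g1.png",C[:400])
```

```text
(no output)
```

View pics/g1.png

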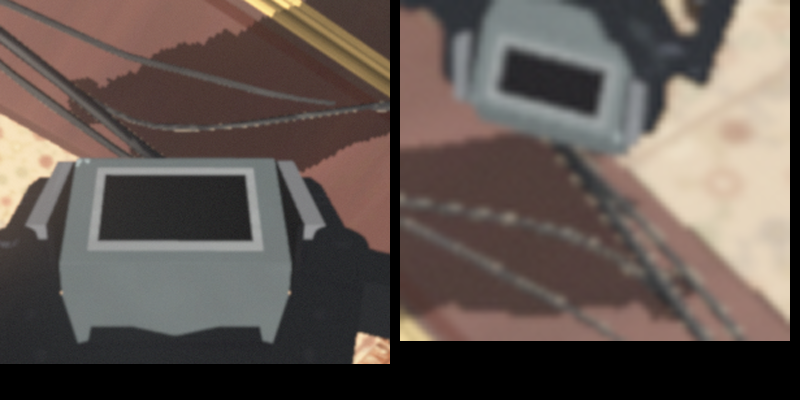

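Run:
```python
from plant import manip
from h import *
s=manip.state();f=manip.grab_frame("wrist");p=np.array(s["eef_pos"]);R=np.array(s["eef_rot"]);print(p)
# prism in tool frame: display normal = (sin,0,-cos)(phi) ; pivot at tool z=-.0187-b
for b in(0,.005):
  for phi in(60,50,40,30,20,10,0):
    a=np.radians(phi);n=np.array([np.sin(a),0,-np.cos(a)]);t=np.array([np.cos(a),0,np.sin(a)])
    # pivot relative to centre at start (phi=60): tool coords (.0185,0), height above centre = .0345+b-.028... 
    n0=np.array([np.sin(np.pi/3),0,-.5]);t0=np.array([.5,0,np.sin(np.pi/3)]);v=np.array([.0185,0,-(.0158+.0187+b-.028)])
    c=np.array([0,0,-.0187-b])-(v@n0*n+v@t0*t)
    P=np.array([c+.028*n+k*.0162*t for k in(-1,1)])
    print(b,phi,np.round(proj(f,p+P@R.T,s)[:,1],0), np.round((v@n0,v@t0),4))
```

```text
[ 0.49493886 -0.15260029  0.10429302]
0 60 [383. 301.] [0.0193 0.0036]
0 50 [390. 301.] [0.0193 0.0036]
0 40 [396. 303.] [0.0193 0.0036]
0 30 [400. 307.] [0.0193 0.0036]
0 20 [401. 311.] [0.0193 0.0036]
0 10 [401. 317.] [0.0193 0.0036]
0 0 [399. 323.] [0.0193 0.0036]
0.005 60 [383. 301.] [ 0.0218 -0.0007]
0.005 50 [388. 299.] [ 0.0218 -0.0007]
0.005 40 [393. 300.] [ 0.0218 -0.0007]
0.005 30 [395. 301.] [ 0.0218 -0.0007]
0.005 20 [396. 305.] [ 0.0218 -0.0007]
0.005 10 [396. 310.] [ 0.0218 -0.0007]
0.005 0 [394. 316.] [ 0.0218 -0.0007]
```

The timer came up without swinging, so its display is still at 60 degrees. I'll turn the tool to the dock's direction and roll the timer over on the desk while holding it.

Call:
{"method": "servo_tool", "body": {"series": [[[1, 0, 0, 0, -0.23], [1, 0, 0, 0, -0.23], [1, 0, 0, 0, -0.23], [1, 0, 0, 0, -0.23], [1, 0, 0, 0, -0.23]]]}}

```text
time_s: 7.6
eef_pos: [0.4941, -0.1522, 0.1031]
eef_rot: [[-0.087, -0.996, -0.004], [-0.996, 0.087, 0.002], [-0.001, 0.004, -1.0]]
ft_force: [0.7, 1.2, -1.6]
opening: 0.0595
finger_force: 23.2
```

Call:
{"method": "servo_tool", "body": {"series": [[[1, 0, 0, 0, -0.23], [1, 0.1, 0.045, 0, 0], [1, 0.1, 0.045, 0, 0], [1, 0, 0, 0.1, 0], [1, 0, 0, 0.1, 0]]]}}

```text
time_s: 8.22
eef_pos: [0.4728, -0.215, 0.0431]
eef_rot: [[0.086, -0.996, -0.002], [-0.996, -0.086, 0.001], [-0.001, 0.002, -1.0]]
ft_force: [0.5, 0.1, -2.2]
opening: 0.0598
finger_force: 23.2
```

Call:
{"method": "servo_tool", "body": {"series": [[[1, 0, 0, 0.02, 0], [1, 0, 0, 0, 0], [1, 0, 0, 0, 0], [1, 0, 0, 0, 0], [1, 0, 0, 0, 0]]]}}

```text
time_s: 8.85
eef_pos: [0.4746, -0.2153, 0.0401]
eef_rot: [[0.087, -0.996, 0.001], [-0.996, -0.087, -0.001], [0.001, -0.001, -1.0]]
ft_force: [-1.1, 0.2, -2.3]
opening: 0.0596
finger_force: 23.1
```

Call:
{"method": "servo_tool", "body": {"series": [[[1, 0, 0, 0.04, 0], [1, 0, 0, 0.043, 0], [1, 0, 0, 0, 0], [1, -0.015, 0, -0.01, 0], [1, -0.015, 0, -0.009, 0]]]}}

```text
time_s: 9.48
eef_pos: [0.4725, -0.2053, 0.0196]
eef_rot: [[0.087, -0.996, -0.001], [-0.996, -0.087, 0.001], [-0.001, 0.001, -1.0]]
ft_force: [-0.2, 0.5, -1.4]
opening: 0.0595
finger_force: 25.2
```

Call:
{"method": "servo_tool", "body": {"series": [[[1, -0.017, 0, -0.008, 0], [1, -0.017, 0, -0.007, 0], [1, -0.018, 0, -0.004, 0], [1, -0.018, 0, -0.003, 0], [1, 0, 0, 0, 0]]]}}

```text
time_s: 10.1
eef_pos: [0.4712, -0.1847, 0.0267]
eef_rot: [[0.088, -0.996, -0.0], [-0.996, -0.088, 0.0], [-0.0, 0.0, -1.0]]
ft_force: [0.1, -0.1, -2.9]
opening: 0.0601
finger_force: 25.2
```

```bash
cat > prof.py <<'E'
from plant import manip
import numpy as np
f=manip.grab_frame("wrist")["color"].mean(2)[:,300:330].mean(1)
d=np.diff(f[::1]);i=[k for k in range(240,460) if abs(f[k+2]-f[k-2])>18 and abs(f[k+2]-f[k-2])>=max(abs(f[j+2]-f[j-2]) for j in range(k-3,k+4))]
print([(k,int(f[k-4]),int(f[k+4])) for k in i])
E
python3 prof.py
```

```text
[(242, 120, 80), (303, 65, 123), (311, 123, 159), (316, 163, 42), (368, 43, 165), (375, 164, 125), (436, 128, 46)]
```

The timer held rigidly and lifted instead of rolling. I'll try easing the grip just above the desk so that gravity swings it about the pads.

Call:
{"method": "servo_tool", "body": {"series": [[[0, 0, 0, 0, 0], [-0.2, 0, 0, 0, 0], [-0.3, 0, 0, 0, 0], [-0.35, 0, 0, 0, 0], [-0.35, 0, 0, 0, 0]]]}}

```text
time_s: 10.78
eef_pos: [0.4714, -0.1852, 0.0267]
eef_rot: [[0.087, -0.996, -0.0], [-0.996, -0.087, -0.0], [0.0, 0.0, -1.0]]
ft_force: [0.4, -0.8, -1.7]
opening: 0.0598
finger_force: 25.2
```

```bash
python3 prof.py
```

```text
[(243, 119, 73), (303, 65, 123), (311, 123, 158), (316, 163, 42), (368, 42, 164), (375, 164, 125), (436, 128, 45)]
```

Call:
{"method": "servo_tool", "body": {"series": [[[-0.37, 0, 0, 0, 0], [-0.38, 0, 0, 0, 0], [-0.39, 0, 0, 0, 0], [-0.4, 0, 0, 0, 0], [-0.4, 0, 0, 0, 0]]]}}

```text
time_s: 11.45
eef_pos: [0.4714, -0.1852, 0.0267]
eef_rot: [[0.087, -0.996, 0.0], [-0.996, -0.087, -0.0], [0.0, -0.0, -1.0]]
ft_force: [0.5, -0.3, -2.7]
opening: 0.06
finger_force: 15.1
```

```bash
python3 prof.py
```

```text
[(243, 119, 74), (303, 65, 123), (311, 123, 158), (316, 160, 42), (368, 41, 164), (375, 164, 125), (436, 128, 46)]
```

Call:
{"method": "servo_tool", "body": {"series": [[[-0.403, 0, 0, 0, 0], [-0.406, 0, 0, 0, 0], [-0.409, 0, 0, 0, 0], [-0.412, 0, 0, 0, 0], [-0.412, 0, 0, 0, 0]]]}}

```text
time_s: 12.12
eef_pos: [0.4716, -0.1853, 0.0268]
eef_rot: [[0.087, -0.996, 0.0], [-0.996, -0.087, -0.0], [0.0, -0.0, -1.0]]
ft_force: [0.5, 0.1, -0.2]
opening: 0.0606
finger_force: 0.0
```

```bash
python3 prof.py
```

```text
[(243, 120, 73), (286, 69, 124), (298, 164, 44), (343, 45, 165), (350, 165, 126), (430, 126, 68), (436, 73, 45)]
```

```bash
cat > where.py <<'E'
# fit: timer on desk in wrist image: rows/outline by mask fit, given L and yaw from tool
import sys,pickle
from plant import manip
from h import *
name,L=sys.argv[1],float(sys.argv[2])
s=manip.state();f=manip.grab_frame("wrist");p=np.array(s["eef_pos"])
yaw0=np.arctan2(s["eef_rot"][1][1],s["eef_rot"][0][1])
rs=manip.trace(f,name);g=lambda x:ray(f,((x["box"][0]+x["box"][2])/2,(x["box"][1]+x["box"][3])/2),.03,s)
print([(round(x["score"],2),np.round(g(x),3).tolist(),[int(v) for v in x["box"]]) for x in rs])
guess=np.array(eval(sys.argv[3])) if len(sys.argv)>3 else p[:2]
r=min(rs,key=lambda x:np.hypot(*(g(x)[:2]-guess)))
q=fit([(f,r["mask"],s)],lambda a:prism(a[0],a[1],.028,a[2],L),[[*g(r)[:2],yaw0]],[.01,.01,.05])
print(np.round(q.x,4),"yaw",round(np.degrees(q.x[2]),1),q.fun,"tool yaw",round(np.degrees(yaw0),1),"p",np.round(p,4))
R=np.array(s["eef_rot"]);print("centre in tool x,y",np.round(R.T@(np.array([q.x[0],q.x[1],.028])-p),4))
n=-np.array([np.sin(q.x[2]),-np.cos(q.x[2]),0])
if n@R[:,0]<0:n=-n
for phi in(0,60,120):
    a=np.radians(phi);N=n*np.sin(a)+[0,0,np.cos(a)];t=-n*np.cos(a)+[0,0,np.sin(a)]
    print(phi,np.round(proj(f,[[q.x[0],q.x[1],.028]+.028*N+k*.0162*t for k in(-1,1)],s),0).tolist())
cv2.imwrite("pics/where.png",f["color"])
E
python3 where.py long_timer .06
```

```text
[(0.84, [0.37, -0.151, 0.03], [442, 322, 609, 480]), (0.57, [0.469, -0.164, 0.03], [232, 288, 394, 430])]
[ 0.4694 -0.1666 -3.0574] yaw -175.2 -0.9744925024968759 tool yaw -175.0 p [ 0.4715 -0.1853  0.0268]
centre in tool x,y [-0.0188  0.0005 -0.0012]
0 [[314.0, 360.0], [314.0, 431.0]]
60 [[314.0, 286.0], [314.0, 360.0]]
120 [[314.0, 292.0], [314.0, 286.0]]
```

Call:
{"method": "servo_tool", "body": {"series": [[[-0.6, 0, 0, 0.036, 0], [-0.6, 0, 0, 0, 0], [-0.2, 0, 0, 0, 0], [-0.2, 0, 0, 0, 0], [-0.2, 0, 0, 0, 0]]]}}

```text
time_s: 12.9
eef_pos: [0.4712, -0.1851, 0.0158]
eef_rot: [[0.087, -0.996, -0.0], [-0.996, -0.087, 0.0], [-0.0, 0.0, -1.0]]
ft_force: [-0.4, 0.2, -2.8]
opening: 0.0599
finger_force: 22.3
```

Call:
{"method": "servo_tool", "body": {"series": [[[-0.3, 0, 0, -0.055, 0], [-0.38, 0, 0, 0, 0], [-0.4, 0, 0, 0, 0], [-0.402, 0, 0, 0, 0], [-0.402, 0, 0, 0, 0]]]}}

```text
time_s: 13.52
eef_pos: [0.4711, -0.185, 0.0322]
eef_rot: [[0.087, -0.996, -0.001], [-0.996, -0.087, 0.0], [-0.0, 0.0, -1.0]]
ft_force: [-0.0, 0.7, -1.3]
opening: 0.0598
finger_force: 10.7
```

```bash
python3 prof.py
```

```text
[(298, 63, 123), (305, 123, 166), (311, 167, 39), (361, 41, 164), (369, 164, 125), (436, 128, 46)]
```

Call:
{"method": "servo_tool", "body": {"series": [[[-0.404, 0, 0, 0, 0], [-0.405, 0, 0, 0, 0], [-0.406, 0, 0, 0, 0], [-0.406, 0, 0, 0, 0], [-0.406, 0, 0, 0, 0]]]}}

```text
time_s: 14.2
eef_pos: [0.4715, -0.1853, 0.0326]
eef_rot: [[0.087, -0.996, 0.0], [-0.996, -0.087, -0.0], [0.0, -0.0, -1.0]]
ft_force: [-0.5, 0.2, 0.7]
opening: 0.0597
finger_force: 0.2
```

```bash
python3 prof.py
```

```text
[(262, 70, 126), (268, 122, 154), (273, 155, 46), (315, 46, 165), (322, 165, 126), (402, 126, 67), (437, 73, 44)]
```

The timer dropped flat again without turning. I'll regrip on the far side of its centre and roll it over the desk edge line while pressing down.

Call:
{"method": "servo_tool", "body": {"series": [[[-1, 0, 0, 0, 0], [-1, -0.063, 0, 0, 0], [-1, -0.06, 0, 0.049, 0], [-1, 0, 0, 0, 0], [-0.2, 0, 0, 0, 0]]], "grip_force": 20}}

```text
time_s: 14.88
eef_pos: [0.4682, -0.1482, 0.0179]
eef_rot: [[0.088, -0.996, -0.0], [-0.996, -0.088, -0.0], [0.0, 0.0, -1.0]]
ft_force: [0.2, -1.0, 0.8]
opening: 0.0699
finger_force: 0.0
```

Call:
{"method": "servo_tool", "body": {"series": [[[-0.2, 0, 0, 0, 0], [-0.2, 0, 0, 0, 0], [-0.2, 0, 0, 0.005, 0], [-0.2, -0.012, 0, 0.002, 0], [-0.2, -0.012, 0, 0.002, 0]]]}}

```text
time_s: 15.5
eef_pos: [0.4692, -0.1447, 0.017]
eef_rot: [[0.085, -0.996, 0.002], [-0.996, -0.085, -0.008], [0.008, -0.002, -1.0]]
ft_force: [-1.6, -5.5, 7.7]
opening: 0.0597
finger_force: 23.0
```

```bash
python3 prof.py; python3 -c "
from plant import manip
print(manip.state()['ft_force'])"
```

```text
[(244, 245, 206), (251, 206, 232), (295, 238, 136), (345, 127, 70), (437, 70, 42)]
[-2.59877735 -3.81935195  9.53574656]
```

Call:
{"method": "servo_tool", "body": {"series": [[[-0.2, -0.012, 0, 0.003, 0], [-0.2, -0.012, 0, 0.004, 0], [-0.2, -0.011, 0, 0.005, 0], [-0.2, -0.011, 0, 0.006, 0], [-0.2, 0, 0, 0, 0]]]}}

```text
time_s: 16.18
eef_pos: [0.4691, -0.1305, 0.0114]
eef_rot: [[0.086, -0.996, 0.005], [-0.996, -0.086, -0.006], [0.007, -0.004, -1.0]]
ft_force: [0.4, -3.7, 7.0]
opening: 0.0594
finger_force: 24.5
```

```bash
python3 prof.py;python3 shot.py r1 long_timer
```

```text
[(258, 82, 252), (268, 253, 227), (306, 233, 135), (356, 126, 75), (436, 69, 44)]
{'long_timer': [(0.84, [456, 218, 640, 458]), (0.73, [204, 182, 422, 356])]}
```

View pics/r1.png

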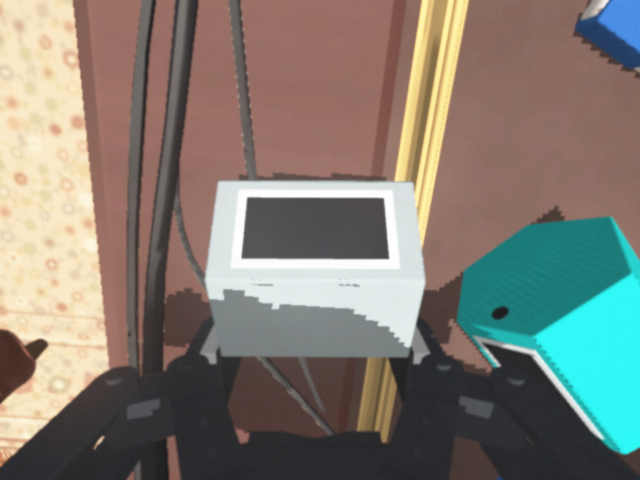

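The wrist view shows the display flat at (315,230) tilting upward, so the roll works. The turquoise look-alike is close by at (540,330). I'll roll a little further, then lift and carry the timer away from it.

Call:
{"method": "servo_tool", "body": {"series": [[[-0.2, -0.01, 0, 0.007, 0], [-0.2, -0.01, 0, 0.007, 0], [-0.2, -0.01, 0, 0.004, 0], [-0.2, 0, 0, 0, 0], [-0.2, 0, 0, -0.1, 0]]]}}

```text
time_s: 16.95
eef_pos: [0.4636, -0.1182, 0.0329]
eef_rot: [[0.086, -0.996, -0.004], [-0.996, -0.086, 0.002], [-0.002, 0.004, -1.0]]
ft_force: [0.0, 0.5, -1.4]
opening: 0.0596
finger_force: 23.9
```

Call:
{"method": "servo_tool", "body": {"series": [[[-0.2, 0.12, 0.01, 0, 0], [-0.2, 0.12, 0.01, 0, 0], [-0.2, 0, 0, 0, 0], [-0.2, 0, 0, 0, 0], [-0.2, 0, 0, 0, 0]]]}}

```text
time_s: 17.58
eef_pos: [0.4652, -0.1898, 0.0338]
eef_rot: [[0.088, -0.996, -0.001], [-0.996, -0.088, 0.001], [-0.001, 0.001, -1.0]]
ft_force: [0.8, 1.2, -1.4]
opening: 0.0598
finger_force: 23.9
```

```bash
cat > air.py <<'E'
# fit roll of held prism: params tool x, tool z of centre, roll
import sys
from plant import manip
from h import *
name,L=sys.argv[1],float(sys.argv[2])
s=manip.state();f=manip.grab_frame("wrist");p=np.array(s["eef_pos"]);R=np.array(s["eef_rot"])
rs=manip.trace(f,name);r=min(rs,key=lambda x:abs((x["box"][0]+x["box"][2])/2-314))
print([(round(x["score"],2),[int(v) for v in x["box"]]) for x in rs],s["opening"])
def model(a):
    P=prism(0,0,0,0,L,a[2]);  # local: x axis, y, z up ; map y->tool x, x->tool y, z->-tool z
    return p+(np.c_[P[:,1]+a[0],P[:,0],-P[:,2]+a[1]])@R.T
q=fit([(f,r["mask"],s)],model,[[x,-.015,w] for x in(-.015,.01) for w in np.radians([0,20,40])],[.008,.008,.2]);print(np.round(q.x[:2],4),"roll deg(mod 60)",np.degrees(q.x[2])%60,q.fun)
E
python3 air.py long_timer .06; python3 prof.py
```

```text
[(0.79, [198, 178, 427, 365]), (0.61, [438, 324, 585, 480])] 0.059823327662034846
[ 0.0324 -0.025 ] roll deg(mod 60) 26.838142307981077 -0.9719981871698464
[(281, 80, 253), (292, 253, 227), (308, 229, 213), (316, 213, 124), (365, 115, 64), (437, 69, 40)]
```

Run:
```python
from plant import manip
from h import *
s=manip.state();f=manip.grab_frame("wrist");p=np.array(s["eef_pos"]);R=np.array(s["eef_rot"])
g=f["color"].mean(2)[:,300:330].mean(1);print([int(v) for v in g[170:330:4]])
for th in(20,27,35,42):
    a=np.radians(th);v=np.array([-18,14])/1e3;c2=-np.array([v[0]*np.cos(a)-v[1]*np.sin(a),v[0]*np.sin(a)+v[1]*np.cos(a)])
    phi=np.radians(60-th);c=np.array([c2[0],0,-.0237-c2[1]]);n=np.array([np.sin(phi),0,-np.cos(phi)]);t=np.array([np.cos(phi),0,np.sin(phi)])
    print(th,np.round(c,4),"rows far,frame,win,win,frame,near",np.round(proj(f,[p+R@(c+.028*n+k*t) for k in(.0162,.0128,.0102,-.0102,-.0128,-.0162)],s)[:,1]))
```

```text
[120, 93, 92, 115, 117, 190, 224, 224, 253, 254, 134, 78, 79, 78, 77, 78, 77, 77, 77, 76, 77, 77, 78, 78, 79, 79, 79, 80, 219, 253, 253, 228, 228, 228, 233, 207, 215, 126, 124, 123]
20 [ 0.0217  0.     -0.0167] rows far,frame,win,win,frame,near [211. 220. 228. 291. 300. 312.]
27 [ 0.0224  0.     -0.0194] rows far,frame,win,win,frame,near [218. 229. 237. 306. 315. 328.]
35 [ 0.0228  0.     -0.0226] rows far,frame,win,win,frame,near [231. 243. 252. 325. 334. 347.]
42 [ 0.0227  0.     -0.0253] rows far,frame,win,win,frame,near [245. 258. 267. 342. 351. 364.]
```

Call:
{"method": "servo_tool", "body": {"series": [[[-0.2, 0, 0, 0.06, 0], [-0.2, 0, 0, 0.03, 0], [-0.2, -0.008, 0, 0.01, 0], [-0.2, -0.008, 0, 0.01, 0], [-0.2, -0.004, 0, 0.004, 0]]]}}

```text
time_s: 18.4
eef_pos: [0.4656, -0.1861, 0.0013]
eef_rot: [[0.087, -0.996, -0.0], [-0.996, -0.087, -0.004], [0.004, 0.001, -1.0]]
ft_force: [-2.8, -0.2, 8.8]
opening: 0.0595
finger_force: 25.2
```

```bash
python3 air.py long_timer .06
```

```text
[(0.71, [450, 349, 640, 480])] 0.059529817561306625
[-0.015 -0.015] roll deg(mod 60) 0.0 -0.0
```

Call:
{"method": "servo_tool", "body": {"series": [[[-0.2, -0.012, 0, 0, 0], [-0.2, -0.012, 0, 0, 0], [-0.2, 0, 0, 0, 0], [-0.45, 0, 0, 0, 0], [-1, 0, 0, 0, 0]]]}}

```text
time_s: 19.12
eef_pos: [0.4637, -0.1765, -0.0007]
eef_rot: [[0.088, -0.996, -0.002], [-0.996, -0.088, 0.002], [-0.002, 0.002, -1.0]]
ft_force: [-0.8, -0.1, -0.4]
opening: 0.078
finger_force: 0.0
```

Call:
{"method": "servo_tool", "body": {"series": [[[-1, 0, 0, 0, 0], [-1, 0, 0, -0.2, 0], [-1, 0, 0, -0.2, 0], [-1, 0, 0, 0, 0], [-1, 0, 0, 0, 0]]]}}

```text
time_s: 19.75
eef_pos: [0.4643, -0.1773, 0.1197]
eef_rot: [[0.087, -0.996, -0.0], [-0.996, -0.087, 0.0], [-0.001, 0.0, -1.0]]
ft_force: [-0.6, -0.4, 0.5]
opening: 0.0851
finger_force: 0.0
```

```bash
python3 where.py long_timer .06; python3 prof.py
```

```text
[(0.67, [0.467, -0.198, 0.03], [260, 168, 363, 265]), (0.58, [0.371, -0.146, 0.03], [379, 245, 503, 356])]
[ 0.4671 -0.1973 -3.0886] yaw -177.0 -0.9851468224527705 tool yaw -175.0 p [ 0.4643 -0.1773  0.1197]
centre in tool x,y [ 0.0203 -0.0011  0.0917]
0 [[312.0, 202.0], [310.0, 255.0]]
60 [[313.0, 167.0], [312.0, 202.0]]
120 [[313.0, 186.0], [313.0, 167.0]]
[(245, 63, 155), (263, 107, 68), (436, 117, 43)]
```

View pics/where.png

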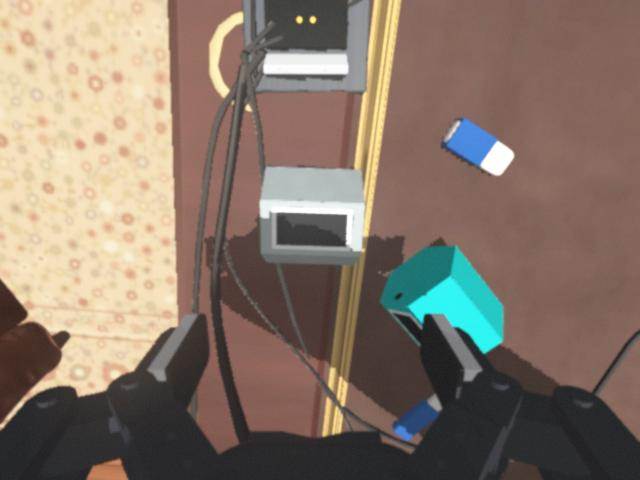

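The wrist view shows the long timer at (312,215) with its display facing up, and the long cradle pad dots at (306,20). I'll grasp it and measure the cradle.

Run:
```python
from plant import manip
import pickle
from h import *
s=manip.state();f=manip.grab_frame("wrist");I=f["color"]
def dots(I,x0,x1,y0,y1):
    h=I[y0:y1,x0:x1].astype(int);m=(h[...,2]>170)&(h[...,1]>110)&(h[...,0]<110);v,u=np.nonzero(m);return (u.mean()+x0,v.mean()+y0,len(u))
d=dots(I,280,335,5,35);print(d,ray(f,d[:2],.01,s))
s,f,R=pickle.load(open("w2.pkl","rb"));d=dots(f["color"],140,170,85,120);print(d,ray(f,d[:2],.01,s))
d=dots(f["color"],5,30,30,60);print(d,ray(f,d[:2],.01,s))
D=pickle.load(open("d0.pkl","rb"))
for n,bx in(("top",((400,420,212,232),(468,488,210,230))),("scene",((375,395,290,312),(430,450,335,358)))):
    for b in bx:
        try: d=dots(D[n]["color"],*b);print(n,d,ray(D[n],d[:2],.01))
        except Exception as e: print(n,e)
```

```text
(np.float64(303.0731707317073), np.float64(16.70731707317073), 41) [ 0.48068551 -0.31423608  0.01      ]
(np.float64(153.5), np.float64(105.0), 26) [ 0.48059818 -0.31435952  0.01      ]
(np.float64(14.73076923076923), np.float64(42.65384615384615), 26) [ 0.49050074 -0.4389009   0.01      ]
top (np.float64(411.5), np.float64(224.0), 4) [ 0.48267894 -0.31508693  0.01      ]
top (np.float64(477.4), np.float64(219.8), 5) [ 0.49403883 -0.43930611  0.01      ]
scene (np.float64(389.0), np.float64(302.0), 1) [ 0.48577604 -0.31441875  0.01      ]
scene (np.float64(439.5), np.float64(347.5), 2) [ 0.4924271  -0.43972088  0.01      ]
```

Call:
{"method": "servo_tool", "body": {"series": [[[-1, 0.068, -0.004, 0, 0.044], [-1, 0, 0, 0.17, 0], [-1, 0, 0, 0.165, 0], [-1, 0, 0, 0, 0], [-0.2, 0, 0, 0, 0]]], "grip_force": 25}}

```text
time_s: 20.58
eef_pos: [0.4685, -0.1989, 0.0204]
eef_rot: [[0.052, -0.999, 0.001], [-0.999, -0.052, -0.001], [0.001, -0.001, -1.0]]
ft_force: [-0.2, -0.2, 1.0]
opening: 0.0699
finger_force: 0.0
```

Call:
{"method": "servo_tool", "body": {"series": [[[0.2, 0, 0, 0, 0], [0.2, 0, 0, 0, 0], [0.2, 0, 0, 0, 0], [0.2, 0, 0, -0.2, 0], [0.2, 0, 0, 0, 0]]]}}

```text
time_s: 21.2
eef_pos: [0.4715, -0.1999, 0.0841]
eef_rot: [[0.053, -0.999, 0.009], [-0.999, -0.053, -0.005], [0.005, -0.008, -1.0]]
ft_force: [0.8, 0.1, -0.9]
opening: 0.0598
finger_force: 29.5
```

Call:
{"method": "servo_tool", "body": {"series": [[[0.2, 0, 0, 0, -0.042], [0.2, 0.19, -0.004, 0, 0], [0.2, 0.19, -0.004, 0, 0], [0.2, 0, 0, 0, 0], [0.2, 0, 0, 0, 0]]]}}

```text
time_s: 21.82
eef_pos: [0.4781, -0.3099, 0.0775]
eef_rot: [[0.086, -0.996, -0.004], [-0.996, -0.086, 0.003], [-0.004, 0.003, -1.0]]
ft_force: [0.2, -0.0, -2.1]
opening: 0.0595
finger_force: 29.4
```

```bash
python3 -c "
from plant import manip
import numpy as np
s=manip.state();print(np.round(s['eef_pos'],4),np.round(s['eef_rot'],3).tolist())"; python3 air.py long_timer .06
```

```text
[ 0.4781 -0.3099  0.0775] [[0.086, -0.996, -0.004], [-0.996, -0.086, 0.003], [-0.004, 0.003, -1.0]]
[(0.84, [226, 252, 402, 401]), (0.64, [449, 452, 485, 480])] 0.05947301107323462
[-0.0013 -0.0056] roll deg(mod 60) 3.723455616986986 -0.9736418825119328
```

Call:
{"method": "servo_tool", "body": {"series": [[[0.2, 0.017, -0.012, 0, 0], [0.2, 0, 0, 0, 0], [0.2, 0, 0, 0.06, 0], [0.2, 0, 0, 0.06, 0], [0.2, 0, 0, 0, 0]]]}}

```text
time_s: 22.55
eef_pos: [0.4816, -0.3141, 0.0405]
eef_rot: [[0.086, -0.996, -0.005], [-0.996, -0.086, 0.004], [-0.004, 0.004, -1.0]]
ft_force: [-1.0, -0.2, -0.9]
opening: 0.0595
finger_force: 29.3
```

Call:
{"method": "servo_tool", "body": {"series": [[[0.2, 0, 0, 0.015, 0], [0.2, 0, 0, 0.015, 0], [0.2, 0, 0, 0.006, 0], [0.2, 0, 0, 0, 0], [0.2, 0, 0, 0, 0]]]}}

```text
time_s: 23.18
eef_pos: [0.4841, -0.3162, 0.033]
eef_rot: [[0.086, -0.996, 0.0], [-0.996, -0.086, -0.0], [0.0, -0.0, -1.0]]
ft_force: [-0.3, 0.5, -2.2]
opening: 0.0592
finger_force: 29.3
```

Call:
{"method": "servo_tool", "body": {"series": [[[0.2, 0, 0.004, 0.005, 0], [0.2, 0, 0, 0.005, 0], [0.2, 0, 0, 0, 0], [0.2, 0, 0, 0, 0], [0.2, 0, 0, 0, 0]]]}}

```text
time_s: 23.8
eef_pos: [0.483, -0.3164, 0.0315]
eef_rot: [[0.086, -0.996, 0.001], [-0.996, -0.086, -0.001], [0.001, -0.001, -1.0]]
ft_force: [-2.4, 1.7, 9.2]
opening: 0.0594
finger_force: 30.7
```

Call:
{"method": "servo_tool", "body": {"series": [[[-0.45, 0, 0, 0, 0], [-1, 0, 0, 0, 0], [-1, 0, 0, -0.2, 0], [-1, 0, 0, -0.2, 0], [-1, 0, 0, 0, 0]]]}}

```text
time_s: 24.42
eef_pos: [0.4865, -0.3193, 0.1558]
eef_rot: [[0.086, -0.996, 0.009], [-0.996, -0.086, -0.008], [0.009, -0.009, -1.0]]
ft_force: [0.3, -0.2, -0.8]
opening: 0.086
finger_force: 0.0
```

```bash
cat > seat.py <<'E'
import sys
from plant import manip
from h import *
name,L,g=sys.argv[1],float(sys.argv[2]),np.array(eval(sys.argv[3]))
V=[]
s=manip.state();fs=[("wrist",manip.grab_frame("wrist"),s),("top",manip.grab_frame("top"),None),("scene",manip.grab_frame("scene"),None)]
for n,f,ss in fs:
    c=proj(f,[[*g,.038]],ss)[0]
    rs=[r for r in manip.trace(f,name) if np.hypot((r["box"][0]+r["box"][2])/2-c[0],(r["box"][1]+r["box"][3])/2-c[1])<40]
    if not rs: print(n,"none");continue
    V=[(f,rs[0]["mask"],ss)]
    q=fit(V,lambda a:prism(a[0],a[1],.038,a[2],L,a[3]),[[*g,.085,.0]],[.005,.005,.05,.1]);print(n,np.round(q.x,4),np.degrees(q.x[2:]),q.fun)
    for k in(-1,1): print(" topedge",np.round(proj(f,[[*g,.038]]+np.array([[0,k*.0162,.028],[0,k*.0323,0]]),ss)).tolist())
    if n=="wrist": cv2.imwrite("pics/seat_%s.png"%name,f["color"])
    if n=="top":
        u,v=map(int,c);cv2.imwrite("pics/seattop_%s.png"%name,cv2.resize(f["color"][v-40:v+40,u-50:u+50],None,fx=5,fy=5,interpolation=cv2.INTER_CUBIC))
E
python3 seat.py long_timer .06 "[.482,-.3146]"
```

```text
wrist [ 0.4822 -0.3147  0.0773  0.0082] [4.42960604 0.46933229] -0.9870785603257473
 topedge [[323.0, 233.0], [324.0, 201.0]]
 topedge [[318.0, 278.0], [317.0, 283.0]]
top none
scene [ 0.4832 -0.316   0.0866  0.0133] [4.96467125 0.76212061] -0.9718615564024307
 topedge [[397.0, 292.0], [401.0, 307.0]]
 topedge [[385.0, 280.0], [378.0, 283.0]]
```

View pics/seat_long_timer.png

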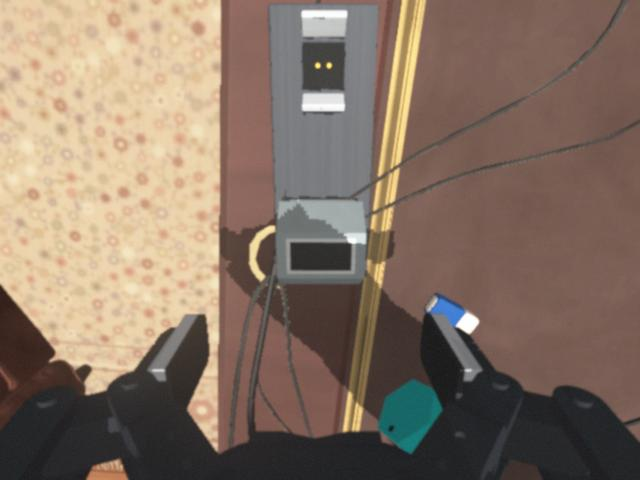

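The long timer is seated with its display up at (320,255), within about 1 mm of the cradle centre. Next is the short timer.

Call:
{"method": "servo_tool", "body": {"series": [[[-1, -0.193, -0.029, 0, 0], [-1, -0.193, -0.029, 0, 0], [-1, -0.193, -0.029, 0, 0], [-1, -0.193, -0.029, 0, 0], [-1, -0.193, -0.029, 0, 0]]]}}

```text
time_s: 25.35
eef_pos: [0.5001, -0.022, 0.1483]
eef_rot: [[0.085, -0.996, -0.002], [-0.996, -0.085, 0.0], [-0.001, 0.002, -1.0]]
ft_force: [0.6, -0.2, -0.8]
opening: 0.0853
finger_force: 0.0
```

Call:
{"method": "servo_tool", "body": {"series": [[[-1, -0.193, -0.029, 0, 0], [-1, -0.193, -0.029, 0, 0], [-1, 0, 0, 0, 0.215], [-1, 0, 0, 0, 0.215], [-1, 0, 0, 0, 0.215]]]}}

```text
time_s: 25.98
eef_pos: [0.5074, 0.0933, 0.1481]
eef_rot: [[-0.413, -0.911, -0.003], [-0.911, 0.413, -0.0], [0.001, 0.003, -1.0]]
ft_force: [1.1, -0.8, 0.2]
opening: 0.0852
finger_force: 0.0
```

Call:
{"method": "servo_tool", "body": {"series": [[[-1, 0, 0, 0, 0.215], [-1, 0, 0, 0, 0.215], [-1, 0, 0, 0, 0.215], [-1, 0, 0, 0, 0], [-1, 0, 0, 0, 0]]]}}

```text
time_s: 26.6
eef_pos: [0.508, 0.0929, 0.1489]
eef_rot: [[-0.799, -0.602, -0.002], [-0.602, 0.799, -0.0], [0.001, 0.001, -1.0]]
ft_force: [0.7, -0.3, 0.6]
opening: 0.0856
finger_force: 0.0
```

```bash
python3 where.py short_timer .04
```

```text
[(0.75, [0.504, 0.09, 0.03], [279, 186, 344, 274])]
[0.5052 0.09   2.1801] yaw 124.9 -0.9832887079006717 tool yaw 127.0 p [0.508  0.0929 0.1489]
centre in tool x,y [ 0.0039 -0.0007  0.1209]
0 [[312.0, 219.0], [310.0, 265.0]]
60 [[313.0, 188.0], [312.0, 219.0]]
120 [[312.0, 202.0], [313.0, 188.0]]
```

Call:
{"method": "servo_tool", "body": {"series": [[[-1, 0.05, 0, 0, 0.047], [-1, 0, 0, 0.14, 0], [-1, 0, 0, 0.14, 0], [-1, 0, 0, 0.133, 0], [-0.2, 0, 0, 0, 0]]], "grip_force": 20}}

```text
time_s: 27.32
eef_pos: [0.4922, 0.0833, 0.0232]
eef_rot: [[-0.822, -0.569, -0.008], [-0.569, 0.822, -0.0], [0.007, 0.004, -1.0]]
ft_force: [-0.8, -0.6, 0.9]
opening: 0.0696
finger_force: 0.0
```

Call:
{"method": "servo_tool", "body": {"series": [[[0.4, 0, 0, 0, 0], [0.4, 0, 0, 0, 0], [0.4, 0, 0, 0, 0], [0.4, 0, 0, 0, 0], [0.4, 0, 0, 0, 0]]]}}

```text
time_s: 27.95
eef_pos: [0.4986, 0.0839, 0.0279]
eef_rot: [[-0.822, -0.57, 0.004], [-0.57, 0.822, -0.0], [-0.003, -0.002, -1.0]]
ft_force: [-1.5, -0.7, 6.7]
opening: 0.04
finger_force: 24.8
```

Call:
{"method": "servo_tool", "body": {"series": [[[0.4, 0.014, 0, 0.002, 0], [0.4, 0.014, 0, 0.001, 0], [0.4, 0.014, 0, 0.002, 0], [0.4, 0.014, 0, 0.002, 0], [0.4, 0.014, 0, 0.0035, 0]]]}}

```text
time_s: 28.58
eef_pos: [0.4881, 0.0739, 0.0278]
eef_rot: [[-0.821, -0.57, 0.016], [-0.57, 0.821, 0.005], [-0.017, -0.005, -1.0]]
ft_force: [4.5, 6.3, 14.2]
opening: 0.0396
finger_force: 25.9
```

Call:
{"method": "servo_tool", "body": {"series": [[[0.4, 0.0135, 0, 0.0045, 0], [0.4, 0.0125, 0, 0.006, 0], [0.4, 0.0125, 0, 0.007, 0], [0.4, 0.0115, 0, 0.008, 0], [0.4, 0.0115, 0, 0.009, 0]]]}}

```text
time_s: 29.2
eef_pos: [0.4728, 0.0632, 0.0185]
eef_rot: [[-0.821, -0.571, 0.016], [-0.571, 0.821, 0.005], [-0.016, -0.005, -1.0]]
ft_force: [-1.0, 4.2, 25.8]
opening: 0.0395
finger_force: 34.6
```

Call:
{"method": "servo_tool", "body": {"series": [[[0.4, 0.01, 0, 0.009, 0], [0.4, 0.01, 0, 0.005, 0], [0.4, 0, 0, 0, 0], [0.4, 0, 0, 0, 0], [0.4, 0, 0, 0, 0]]]}}

```text
time_s: 29.82
eef_pos: [0.466, 0.0587, 0.0124]
eef_rot: [[-0.821, -0.57, 0.012], [-0.57, 0.822, 0.002], [-0.011, -0.005, -1.0]]
ft_force: [1.3, 1.5, 16.1]
opening: 0.0396
finger_force: 35.8
```

```bash
python3 air.py short_timer .04
```

```text
[(0.71, [249, 301, 376, 436])] 0.03963002601726181
[-0.0246 -0.001 ] roll deg(mod 60) 44.537052540284364 -0.843532987770776
```

Call:
{"method": "servo_tool", "body": {"series": [[[0, 0, 0, 0, 0], [-0.5, 0, 0, 0, 0], [-1, 0, 0, 0, 0], [-1, 0, 0, -0.2, 0], [-1, 0, 0, -0.2, 0]]]}}

```text
time_s: 30.55
eef_pos: [0.4577, 0.058, 0.1282]
eef_rot: [[-0.822, -0.57, -0.004], [-0.57, 0.822, 0.0], [0.003, 0.002, -1.0]]
ft_force: [0.6, -0.1, -0.5]
opening: 0.0857
finger_force: 0.0
```

Call:
{"method": "servo_tool", "body": {"series": [[[-1, -0.05, 0, 0, 0], [-1, 0, 0, 0, 0], [-1, 0, 0, 0, 0], [-1, 0, 0, 0, 0], [-1, 0, 0, 0, 0]]]}}

```text
time_s: 31.18
eef_pos: [0.4706, 0.0665, 0.1271]
eef_rot: [[-0.822, -0.57, -0.002], [-0.57, 0.822, -0.0], [0.002, 0.001, -1.0]]
ft_force: [0.1, 0.1, 0.2]
opening: 0.0854
finger_force: 0.0
```

```bash
python3 where.py short_timer .04
```

```text
[(0.81, [0.468, 0.06, 0.03], [271, 194, 342, 282])]
[0.4683 0.0628 2.1583] yaw 123.7 -0.9799048524957876 tool yaw 124.7 p [0.4706 0.0665 0.1271]
centre in tool x,y [ 0.0037 -0.0018  0.0991]
0 [[309.0, 228.0], [309.0, 278.0]]
60 [[310.0, 193.0], [309.0, 228.0]]
120 [[310.0, 208.0], [310.0, 193.0]]
```

View pics/where.png

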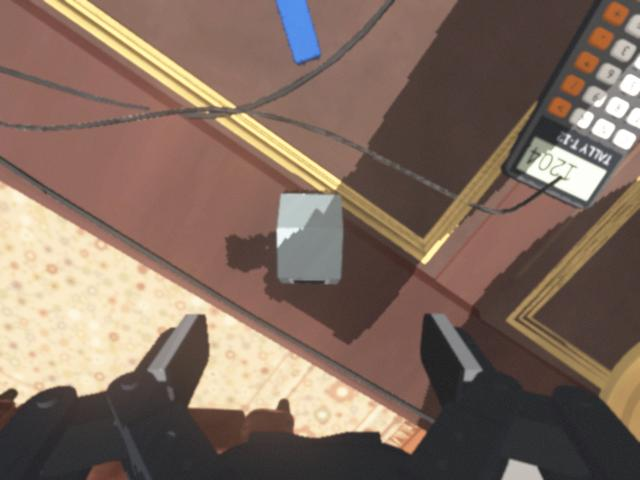

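The view shows the short timer at (310,238) with the display now on the near side, its dark edge at (310,282). The 60 degree roll worked, so I'll repeat it.

Call:
{"method": "servo_tool", "body": {"series": [[[-1, 0.05, -0.006, 0, 0.022], [-1, 0, 0, 0.12, 0], [-1, 0, 0, 0.12, 0], [-1, 0, 0, 0.1, 0], [-0.2, 0, 0, 0, 0]]], "grip_force": 20}}

```text
time_s: 31.9
eef_pos: [0.4568, 0.0561, 0.0242]
eef_rot: [[-0.832, -0.555, -0.006], [-0.555, 0.832, -0.0], [0.005, 0.003, -1.0]]
ft_force: [-0.4, -0.2, -0.2]
opening: 0.0699
finger_force: 0.0
```

Call:
{"method": "servo_tool", "body": {"series": [[[0.4, 0, 0, 0, 0], [0.4, 0, 0, 0, 0], [0.4, 0, 0, 0, 0], [0.4, 0, 0, 0, 0], [0.4, 0, 0, 0, 0]]]}}

```text
time_s: 32.52
eef_pos: [0.4618, 0.0564, 0.0277]
eef_rot: [[-0.831, -0.556, 0.003], [-0.556, 0.831, -0.0], [-0.002, -0.002, -1.0]]
ft_force: [0.2, -0.5, 6.3]
opening: 0.0397
finger_force: 22.6
```

Call:
{"method": "servo_tool", "body": {"series": [[[0.4, 0.014, 0, 0.002, 0], [0.4, 0.014, 0, 0.001, 0], [0.4, 0.014, 0, 0.002, 0], [0.4, 0.014, 0, 0.002, 0], [0.4, 0.014, 0, 0.0035, 0]]]}}

```text
time_s: 33.15
eef_pos: [0.4512, 0.0465, 0.0275]
eef_rot: [[-0.831, -0.556, 0.016], [-0.556, 0.831, 0.005], [-0.016, -0.004, -1.0]]
ft_force: [4.5, 5.9, 16.7]
opening: 0.0396
finger_force: 23.9
```

Call:
{"method": "servo_tool", "body": {"series": [[[0.4, 0.0135, 0, 0.0045, 0], [0.4, 0.0125, 0, 0.006, 0], [0.4, 0.0125, 0, 0.007, 0], [0.4, 0.0115, 0, 0.008, 0], [0.4, 0.0115, 0, 0.009, 0]]]}}

```text
time_s: 33.78
eef_pos: [0.4347, 0.0354, 0.0174]
eef_rot: [[-0.831, -0.556, 0.013], [-0.556, 0.831, 0.003], [-0.012, -0.005, -1.0]]
ft_force: [-1.0, 2.3, 22.2]
opening: 0.0394
finger_force: 31.8
```

Call:
{"method": "servo_tool", "body": {"series": [[[0.4, 0.01, 0, 0.009, 0], [0.4, 0.01, 0, 0.005, 0], [0.4, 0, 0, 0, 0], [0, 0, 0, 0, 0], [-0.5, 0, 0, 0, 0]]]}}

```text
time_s: 34.4
eef_pos: [0.4221, 0.0313, 0.0084]
eef_rot: [[-0.831, -0.556, -0.001], [-0.556, 0.831, 0.0], [0.0, 0.0, -1.0]]
ft_force: [-0.9, 0.7, 0.5]
opening: 0.0591
finger_force: 0.0
```

Call:
{"method": "servo_tool", "body": {"series": [[[-1, 0, 0, 0, 0], [-1, 0, 0, -0.2, 0], [-1, -0.05, 0, -0.2, 0], [-1, 0, 0, 0, 0], [-1, 0, 0, 0, 0]]]}}

```text
time_s: 35.02
eef_pos: [0.4343, 0.0397, 0.128]
eef_rot: [[-0.831, -0.556, -0.001], [-0.556, 0.831, -0.0], [0.001, 0.001, -1.0]]
ft_force: [-0.2, 0.7, -0.4]
opening: 0.0855
finger_force: 0.0
```

```bash
python3 where.py short_timer .04; python3 prof.py
python3 - <<'E'
import cv2
g=cv2.imread("pics/where.png").mean(2);print([int(v) for v in g[180:300:4,300:325].mean(1)])
E
```

```text
[(0.74, [0.432, 0.034, 0.03], [274, 194, 340, 282])]
[0.432  0.0364 2.1394] yaw 122.6 -0.9813028903151956 tool yaw 123.8 p [0.4343 0.0397 0.128 ]
centre in tool x,y [ 0.0037 -0.0015  0.1   ]
0 [[310.0, 228.0], [309.0, 278.0]]
60 [[311.0, 193.0], [310.0, 228.0]]
120 [[311.0, 208.0], [311.0, 193.0]]
[(241, 159, 73), (271, 72, 162), (286, 113, 63), (403, 105, 164), (411, 164, 215), (436, 215, 51)]
[115, 114, 107, 94, 192, 192, 191, 183, 175, 170, 164, 151, 140, 136, 173, 56, 53, 52, 52, 51, 50, 50, 97, 163, 130, 112, 69, 63, 63, 64]
```

The display window is at rows 241–271, inside the top flat's rows 228–278, so the display is up. I'll grasp the short timer and carry it.

Call:
{"method": "servo_tool", "body": {"series": [[[-1, 0.012, -0.005, 0, 0.027], [-1, 0, 0, 0.13, 0], [-1, 0, 0, 0.13, 0], [-1, 0, 0, 0.1, 0], [-0.2, 0, 0, 0, 0]]], "grip_force": 25}}

```text
time_s: 35.8
eef_pos: [0.4291, 0.0364, 0.0179]
eef_rot: [[-0.843, -0.537, -0.008], [-0.537, 0.843, 0.0], [0.006, 0.004, -1.0]]
ft_force: [-1.0, -0.3, 0.6]
opening: 0.0697
finger_force: 0.0
```

Call:
{"method": "servo_tool", "body": {"series": [[[0.4, 0, 0, 0, 0], [0.4, 0, 0, 0, 0], [0.4, 0, 0, 0, 0], [0.4, 0, 0, 0, 0], [0.4, 0, 0, 0, 0]]]}}

```text
time_s: 36.42
eef_pos: [0.4343, 0.0362, 0.0217]
eef_rot: [[-0.843, -0.538, 0.003], [-0.538, 0.843, -0.0], [-0.002, -0.002, -1.0]]
ft_force: [-0.5, 0.3, 6.5]
opening: 0.0394
finger_force: 29.5
```

Call:
{"method": "servo_tool", "body": {"series": [[[0.4, 0, 0, -0.19, 0], [0.4, 0, 0, -0.19, 0], [0.4, 0, 0, 0, -0.23], [0.4, 0, 0, 0, -0.23], [0.4, 0, 0, 0, -0.23]]]}}

```text
time_s: 37.05
eef_pos: [0.4325, 0.0364, 0.1345]
eef_rot: [[-0.439, -0.898, 0.0], [-0.898, 0.439, 0.0], [-0.0, -0.0, -1.0]]
ft_force: [-0.7, 0.2, -0.4]
opening: 0.0396
finger_force: 28.5
```

Call:
{"method": "servo_tool", "body": {"series": [[[0.4, 0, 0, 0, -0.23], [0.4, 0, 0, 0, -0.23], [0.4, 0, 0, 0, -0.23], [0.4, 0, 0, 0, 0], [0.4, 0, 0, 0, 0]]]}}

```text
time_s: 37.67
eef_pos: [0.4326, 0.0364, 0.1343]
eef_rot: [[0.078, -0.997, -0.0], [-0.997, -0.078, 0.0], [-0.0, 0.0, -1.0]]
ft_force: [1.1, 0.2, -0.4]
opening: 0.04
finger_force: 28.5
```

Call:
{"method": "servo_tool", "body": {"series": [[[0.4, 0.2, -0.009, 0, -0.009], [0.4, 0.2, -0.009, 0, 0], [0.4, 0.2, -0.009, 0, 0], [0.4, 0.2, -0.009, 0, 0], [0.4, 0.2, -0.009, 0, 0]]]}}

```text
time_s: 38.3
eef_pos: [0.4723, -0.2633, 0.1344]
eef_rot: [[0.086, -0.996, 0.0], [-0.996, -0.086, 0.0], [-0.0, -0.0, -1.0]]
ft_force: [1.0, -0.0, -0.7]
opening: 0.0397
finger_force: 28.5
```

Call:
{"method": "servo_tool", "body": {"series": [[[0.4, 0.2, -0.009, 0, 0], [0.4, 0.2, -0.009, 0, 0], [0.4, 0.19, -0.009, 0, 0], [0.4, 0, 0, 0, 0], [0.4, 0, 0, 0, 0]]]}}

```text
time_s: 38.92
eef_pos: [0.4954, -0.4364, 0.1337]
eef_rot: [[0.086, -0.996, -0.001], [-0.996, -0.086, 0.002], [-0.002, 0.001, -1.0]]
ft_force: [-0.0, -0.1, -1.3]
opening: 0.0396
finger_force: 28.5
```

```bash
python3 air.py short_timer .04; python3 -c "
from plant import manip
import numpy as np
s=manip.state();print(np.round(s['eef_pos'],4),np.round(s['eef_rot'],3).tolist())"
```

```text
[(0.77, [251, 248, 377, 400])] 0.03956583405467283
[ 0.0021 -0.0062] roll deg(mod 60) 8.093852159456857 -0.9601372237092811
[ 0.4955 -0.4354  0.1341] [[0.088, -0.996, -0.001], [-0.996, -0.088, 0.001], [-0.001, 0.001, -1.0]]
```

Call:
{"method": "servo_tool", "body": {"series": [[[0.4, 0.006, 0.01, 0, 0], [0.4, 0, 0, 0.14, 0], [0.4, 0, 0, 0.12, 0], [0.4, 0, 0, 0, 0], [0.4, 0, 0, 0, 0]]]}}

```text
time_s: 39.65
eef_pos: [0.4937, -0.4393, 0.0578]
eef_rot: [[0.088, -0.996, 0.001], [-0.996, -0.088, -0.001], [0.001, -0.001, -1.0]]
ft_force: [0.7, -0.6, -0.5]
opening: 0.0397
finger_force: 28.5
```

Call:
{"method": "servo_tool", "body": {"series": [[[0.4, -0.004, 0.003, 0.03, 0], [0.4, 0, 0, 0.03, 0], [0.4, 0, 0, 0.02, 0], [0.4, 0, 0, 0, 0], [0.4, 0, 0, 0, 0]]]}}

```text
time_s: 40.28
eef_pos: [0.492, -0.4378, 0.0323]
eef_rot: [[0.088, -0.996, -0.0], [-0.996, -0.088, 0.0], [-0.0, 0.0, -1.0]]
ft_force: [0.1, 0.3, -1.1]
opening: 0.0398
finger_force: 28.6
```

Call:
{"method": "servo_tool", "body": {"series": [[[0.4, 0, 0, 0.005, 0], [0.4, 0, 0, 0.003, 0], [0.4, 0, 0, 0, 0], [0.4, 0, 0, 0, 0], [0.4, 0, 0, 0, 0]]]}}

```text
time_s: 40.9
eef_pos: [0.4922, -0.4381, 0.0316]
eef_rot: [[0.088, -0.996, 0.0], [-0.996, -0.088, -0.001], [0.001, -0.0, -1.0]]
ft_force: [-2.1, 1.9, 7.6]
opening: 0.0396
finger_force: 29.6
```

Contact comes at the expected height. I'll release, rise and check.

Call:
{"method": "servo_tool", "body": {"series": [[[0, 0, 0, 0, 0], [-1, 0, 0, 0, 0], [-1, 0, 0, 0, 0], [-1, 0, 0, -0.2, 0], [-1, 0, 0, -0.2, 0]]]}}

```text
time_s: 41.52
eef_pos: [0.4914, -0.4371, 0.1499]
eef_rot: [[0.088, -0.996, -0.002], [-0.996, -0.088, 0.002], [-0.002, 0.002, -1.0]]
ft_force: [1.3, -0.6, 0.8]
opening: 0.0853
finger_force: 0.0
```

Call:
{"method": "servo_tool", "body": {"series": [[[-1, -0.15, 0, 0, 0], [-1, 0, 0, 0, 0], [-1, 0, 0, 0, 0], [-1, 0, 0, 0, 0], [-1, 0, 0, 0, 0]]]}}

```text
time_s: 42.15
eef_pos: [0.488, -0.3936, 0.1494]
eef_rot: [[0.087, -0.996, -0.001], [-0.996, -0.087, 0.0], [-0.001, 0.001, -1.0]]
ft_force: [0.8, 0.1, 0.3]
opening: 0.0855
finger_force: 0.0
```

```bash
python3 seat.py short_timer .04 "[.4927,-.4391]"; python3 seat.py long_timer .06 "[.482,-.3146]"
```

```text
wrist [ 0.4917 -0.4385  0.0842 -0.0616] [ 4.82286516 -3.5292472 ] -0.9782676390003421
 topedge [[314.0, 153.0], [316.0, 125.0]]
 topedge [[310.0, 206.0], [308.0, 220.0]]
top none
scene [ 0.4932 -0.4395  0.0923  0.0095] [5.28994823 0.54151869] -0.9683351217807946
 topedge [[453.0, 338.0], [456.0, 353.0]]
 topedge [[439.0, 325.0], [429.0, 327.0]]
wrist [ 0.4824 -0.3143  0.0884  0.0239] [5.06327021 1.37078481] -0.985104746561724
 topedge [[314.0, 335.0], [316.0, 296.0]]
 topedge [[310.0, 373.0], [309.0, 368.0]]
top [ 0.4959 -0.2988 -0.0548  0.3714] [-3.13843638 21.27835237] -0.026351397173037614
 topedge [[425.0, 219.0], [431.0, 222.0]]
 topedge [[407.0, 219.0], [396.0, 221.0]]
scene [ 0.484  -0.3154  0.1001 -0.0572] [ 5.73620286 -3.27446681] -0.8751892809617768
 topedge [[397.0, 292.0], [401.0, 307.0]]
 topedge [[385.0, 280.0], [378.0, 283.0]]
```

View pics/seat_short_timer.png

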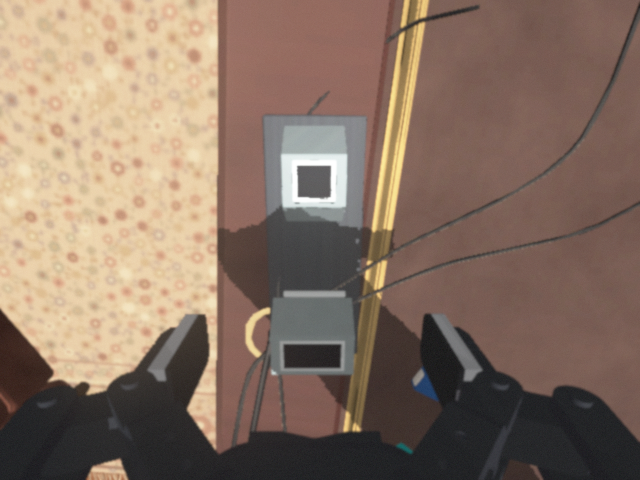

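The short timer is seated at (313,180) and the long one at (312,345). Both displays face up, and the flat edges match the seated prediction.

```bash
python3 -c "
from plant import manip
print(manip.job_done())"
```

```text
the job is handed in; nothing more can be done
None
```

I handed the job in at about 42 s: the camera check shows both timers lying display-up and centred to within about 2 mm in their matching cradles, and I did not touch the eraser or the turquoise timer.

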